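Test the latching stop button and reset

TASK

Test the bench's emergency stop: push the mushroom head with the two ears in until it latches, and take the finger off so that it is seen to stay in by itself. Then push an ear round clockwise (seen from above) until the head jumps out again, and only after that press the small round reset button on the other box fully in and let go. Do it all by pushing: pick up nothing, do not tip the boxes or shove them away, and leave the other things on the bench where they are.

Things in the scene. Friction and masses are not known exactly. Their poses are not given: they have to be found in the camera images.
- stop_station: light grey square box on rubber feet, 90x90 mm and 60 mm high, about 1 kg, standing loose on the bench; carries a mushroom head with two ears. Origin: centre of its underside; z up. The head's axis is its vertical centre line.
- stop_top (a point): top centre of the black mushroom head (head 40 mm across, domed), on its turning axis; 94 mm over the bench when the head is out, and it goes down with the head. Its z axis is up, its y axis points to the left ear and turns with the head.
- stop_ear_left (a point): middle of the left ear (station's +y side). Ears: two black flat-sided wings on opposite sides of the head, each reaching to 47 mm from the axis, 10 mm thick, 15 mm tall. This point is 36 mm from the axis, half-way up and through the ear, 12 mm below stop_top.
- stop_ear_right (a point): the same point on the opposite ear (station's -y side). The ears' underside is 14 mm above the box with the head out, 6 mm above it when latched, so a fingertip can come down beside an ear over the box and push its flat side.
- stop_push (a joint): how far the mushroom head is in, m: 0 out, about 0.008 latched, 0.0105 at its end stop. It must be pushed past about 0.0085 to latch and then stays in. Sprung: 3.5 N to start, about 6 N at the end of travel.
- stop_turn (a joint): turn of the mushroom head, rad: 0 at rest, growing clockwise seen from above, up to 0.9 at its stop. While latched, a turn past about 0.5 frees the latch and the head jumps out. Light spring back to 0 (up to 0.065 N m): it turns back by itself when let go.
- reset_station: smaller light grey square box on rubber feet, 72x72 mm and 48 mm high, 0.6 to 0.9 kg, standing loose on the bench; carries one small plain round button. Origin: centre of its underside; z up.
- reset_top (a point): top centre of the small flat black reset button (29 mm across), 60 mm over the bench, 12 mm above its box when out
- reset_push (a joint): how far the reset button is in, m: 0 out, 0.006 fully in; spring return, 1.8 N to start and 3.6 N fully in
- vial_3: small screw vial, 24 mm across and 50 mm tall, standing between the two stations; bystander, loose. Origin: centre of its underside as it stood upright
- rack_c: small tube rack with tubes, 52x132x61 mm, behind the stations; bystander, loose. Origin: centre of its underside as it stood upright
- marker_a: felt pen, 133 mm long and 14 mm thick, lying beside the cloth on the right; bystander, loose. Origin: at its middle, on its underside
- tape_roll: roll of label tape lying flat, 68 mm across and 19 mm high, in front; bystander, loose. Origin: centre of its underside as it stood upright
- petri_0: closed petri dish, 91 mm across and 15 mm high, back left; bystander, loose. Origin: centre of its underside as it stood upright
- beaker_mid: empty glass beaker, 70 mm across and 88 mm tall, behind the stations; bystander, loose. Origin: centre of its underside as it stood upright
- timer: bench timer, 55x65x18 mm, front right; bystander, loose. Origin: centre of its underside as it stood upright

How it is judged:
By the outcome, as a careful person would: the job done as asked, in the order asked, and still so for the second after the job is handed in, with the robot touching nothing.
It also fails if it takes over 48 s, if anything falls off the work surface, if the arm or the gripper's body presses on something with over 40 N, if the wrist force passes 120 N, or if a joint passes its speed limit or range.

ROBOT

A 7-joint arm with a two-finger parallel gripper is mounted at the origin on a cart in front of the work surface, level with it; the furniture and walls round the work are solid. World frame = base frame: x ahead of the robot, y to its left, z up, the work surface at z = 0. Lengths are in mm, angles in degrees, forces in N, time in s.
With the tool pointing down it reaches from about 350 to 900 mm from the base axis. Payload 7.2 kg.
Tool frame: the origin (TCP) lies midway between the tips of the shut fingers; the grasp point (between the pads) lies 19 mm behind it; z points along the fingers, y is the line along which they close (so a half turn about z gives the same grasp; the last joint's range is limited). The gripper opens to 85 mm and grips with 20 to 120 N. Pads are 22 mm wide; open, the fingers measure 114 mm over their backs; the gripper's body (76 mm by 85 mm) begins 54 mm behind the grasp point. The pads swing forward as they close: fully open they stand 13 mm farther back than shut.
Start: joints at [67.082, 23.554, -0.728, 91.456, 0.321, 64.991, -4.71], TCP at [203.579, -590.918, 231.297] pointing down, gripper open.
Joint ranges: [-169.25, 169.25], [-16.82, 113.86], [-84.01, 82.57], [7.8, 145.47], [-59.2, 239.2], [7.22, 106.19], [-163.78, 163.78]. Speed limits (degrees/s): [136.94, 136.94, 172.46, 172.46, 180, 180, 180].

INTERFACE

Orientations are given as a 3x3 rotation matrix whose columns are the frame's x, y, z axes.
In Python, from cell import env gives the robot as it stands.
- The arm moves only by the shell command python3 -m crank 'ROWS' [FORCE]. ROWS is JSON, a list of rows, each a list of 7 numbers: the closure, from 0 (fully open) to 1 (shut), then the shift along the world's x, y, z in m, then the turn, a rotation vector about the world's x, y, z in degrees. In form: [[fingers, x, y, z, wx, wy, wz], ...]. A call has 1 to 12 rows; each row is the pose to reach, as a shift and turn from the pose commanded when the call began; what a row does not reach only later rows make up. A row lasts 1/8 s, in which the tool goes at most 62.5 mm and 10.7 degrees, less where a joint would pass 70% of its speed; a pose out of reach is approached as far as the arm can. A call with a gripper value outside its range is refused whole. The fingers move at their own pace and stop on an object; FORCE is the grip in N (left out, the last holds). Time passes only in rows, so rows that repeat a pose let the fingers close. It gives the time, the measured TCP pose, the force, the opening and the grip force at its end, in the units of the state.
- env.observe(): the state, without advancing time (a new reading comes with each control period).
- env.get_image(name): name is "scene" or "top" or "wrist"; returns the picture (420x560x3 uint8, red, green, blue); there is no depth.
- env.camera_info(name): a dict with "fx", "fy", "cx", "cy" (pixels), "dist" ([k1, k2, p1, p2, k3] as OpenCV has them; the pictures are not rectified), "eye" and "orientation" of the camera in the world. Camera axes: x right, y up, looking along -z (the intrinsics and any distortion apply to the point x, -y, -z); pixel columns grow to the right and rows downward; lengths in mm; the calibration is good to about 2 mm. A picture is of the moment at which its call begins: read the wrist's pose just before it. camera_info takes no time and is no camera call; for the wrist camera it gives the pose at the moment of the call.
- env.job_done(): hands the job in; it is judged then, once.
The state is a dict: "clock": time; "q": joint angles; "qvel": joint speeds; "joint_efforts": joint torques, N m; "ee_pos": TCP position; "tool_rot": TCP orientation; "wrist_force": force on the tool from outside, world axes, zero at the start; "ft_torque": the same for the moment, N m; "width": finger opening in mm; "grip_force": force on a finger pad.
Only numpy, scipy, OpenCV 4.12 (cv2) and the standard library are available. Lean on these libraries where they do the work, as an engineer would, in place of code of your own. Each camera call takes 0.05 s, during which the arm holds its last target. There are 200 camera calls.

## Working session

There is one attempt and no reset: what is moved stays moved. The work goes in short steps, Python scripts to look and compute and a shell command to move; the robot and the scene stay as the last step left them, time stands still between calls to the robot, and variables do not carry over. Pictures are saved under pics/ and viewed, at most 10 in all, crops included, and the job is handed in when it is done.

```bash
mkdir -p pics; ls
python3 - <<'E'
from cell import env
import cv2
for n in ("scene","top"):
    im=env.get_image(n); cv2.imwrite(f"pics/{n}1.png",cv2.resize(im[:,:,::-1],(800,600),interpolation=cv2.INTER_CUBIC))
    cv2.imwrite(f"pics/{n}_raw.png",im[:,:,::-1])
    print(n,env.camera_info(n))
print(env.observe())
E
```

```text
pics
scene {'fx': 491.042713507229, 'fy': 491.042713507229, 'cx': 276.4301233016187, 'cy': 204.30550686169357, 'dist': array([-0.03324102,  0.        ,  0.        ,  0.        ,  0.        ]), 'eye': array([-164.48167213,  975.45562883,  613.48667267]), 'orientation': array([[-0.81151569,  0.22640454, -0.53868661],
       [-0.58372901, -0.35592868,  0.72977752],
       [-0.02650907,  0.90667291,  0.42100061]])}
top {'fx': 515.5115179515907, 'fy': 515.5115179515907, 'cx': 272.4354369381946, 'cy': 215.24586473477584, 'dist': array([-0.18892667,  0.        ,  0.        ,  0.        ,  0.        ]), 'eye': array([ 266.97499111,   35.08236773, 1470.10468577]), 'orientation': array([[ 0.01928679,  0.98389553, -0.17770091],
       [-0.99963898,  0.02230179,  0.01498475],
       [ 0.01870648,  0.17734774,  0.98397045]])}
{'clock': 0.1, 'q': array([67.08273506, 23.59556364, -0.73028399, 91.49840737,  0.32181947,
       64.99149847, -4.70913485]), 'qvel': array([ 0.08440196, -0.12682084, -0.02279526, -0.12953769,  0.01090208,
       -0.00334579,  0.01813676]), 'joint_efforts': array([ 3.36555175e-03, -6.01828694e+01,  6.84762094e-01, -3.00084794e+01,
        1.40983332e-02,  6.54356976e-03,  6.70856957e-05]), 'ee_pos': array([ 203.41279977, -590.50051714,  230.54163261]), 'tool_rot': array([[ 9.45439877e-01,  3.25796121e-01, -5.71940226e-04],
       [ 3.25796606e-01, -9.45438934e-01,  1.33886623e-03],
       [-1.04537133e-04, -1.45215371e-03, -9.99998940e-01]]), 'wrist_force': array([-0.15780746, -0.74749044,  0.30828623]), 'ft_torque': array([ 0.00138549, -0.0432125 ,  0.07599622]), 'grip_force': 0.0, 'width': 85.42410895628008}
```

View pics/top1.png

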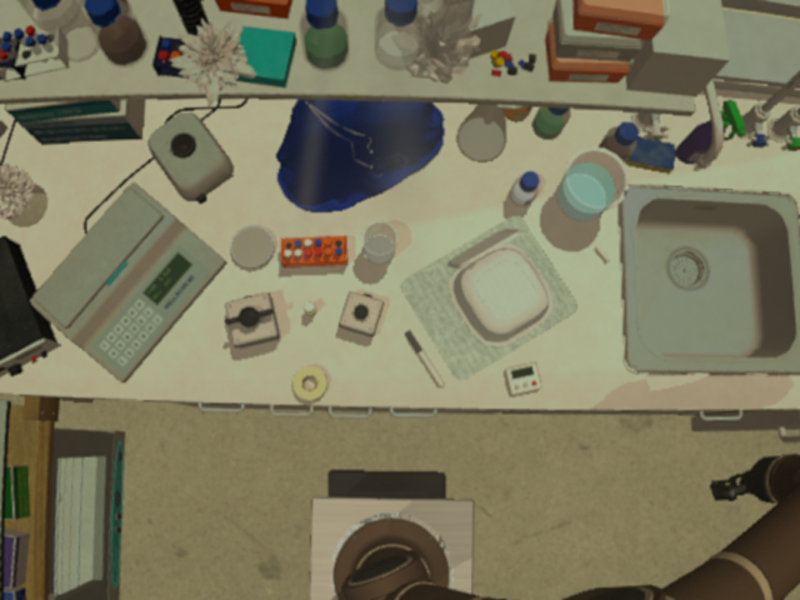

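View pics/scene1.png

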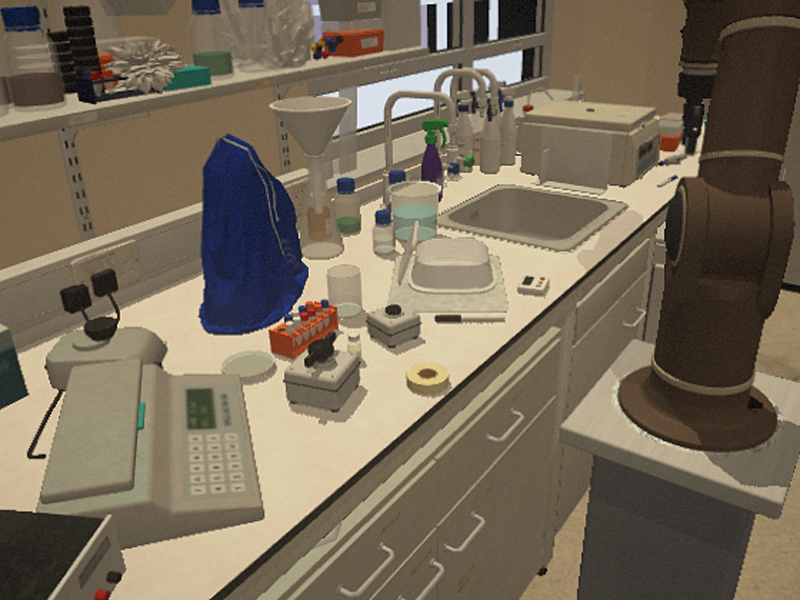

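The top view shows the stop head at about (249,317) with its ears roughly left–right, the reset button at (361,312), and the vial at (309,310) between them. I'll crop in for detail.

```bash
cat > h.py <<'E'
import numpy as np, cv2
from cell import env
def ray(n,uv,info=None):
    c=info or env.camera_info(n)
    K=np.array([[c['fx'],0,c['cx']],[0,c['fy'],c['cy']],[0,0,1]])
    p=cv2.undistortPoints(np.array([[uv]],float),K,np.array(c['dist']))[0,0]
    return np.array(c['eye']),np.array(c['orientation'])@np.array([p[0],-p[1],-1])
def atz(n,uv,z,info=None):
    e,d=ray(n,uv,info); return e+d*(z-e[2])/d[2]
E
python3 - <<'E'
from h import *
im=cv2.imread("pics/top_raw.png")[190:270,150:280]
cv2.imwrite("pics/top_crop.png",cv2.resize(im,None,fx=6,fy=6,interpolation=cv2.INTER_CUBIC))
print(atz("top",(249*.7,317*.7),94).round(),atz("top",(361*.7,312*.7),60).round(),atz("top",(309*.7,310*.7),40).round())
E
```

```text
[491. 280.  94.] [511.  68.  60.] [517. 171.  40.]
```

View pics/top_crop.png

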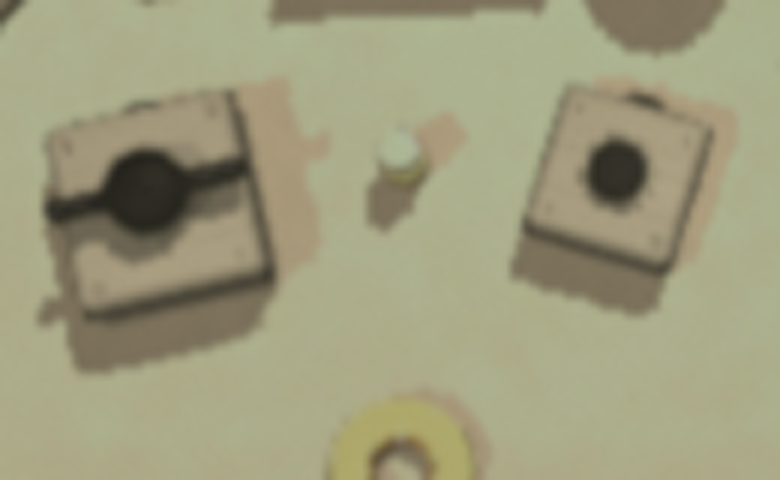

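The crop gives the head centre at (147,190), the ear tips at (50,210) and (243,168), and the reset button at (616,171). The station is yawed about +12°.

```bash
python3 - <<'E'
from h import *
f=lambda x,y,z: atz("top",(150+(x+.5)/6-.5,190+(y+.5)/6-.5),z)
H=f(147,190,88);L=f(50,210,82);R=f(243,168,82)
print(H.round(1),L.round(1),R.round(1),((L+R)/2).round(1),f(616,171,60).round(1))
d=L-R;print(np.degrees(np.arctan2(-d[0],d[1])))
E
python3 -m crank '[[1,0.1,0.3,0.02,0,0,30],[1,0.285,0.86,0,0,0,83],[1,0.285,0.86,0,0,0,83],[1,0.285,0.86,0,0,0,83],[1,0.285,0.86,0,0,0,83],[1,0.285,0.86,0,0,0,83],[1,0.285,0.86,0,0,0,83],[1,0.285,0.86,0,0,0,83],[1,0.285,0.86,0,0,0,83],[1,0.285,0.86,0,0,0,83],[1,0.285,0.86,0,0,0,83],[1,0.285,0.86,0,0,0,83]]' 20
```

```text
[493.9 282.   88. ] [484.5 327.5  82. ] [506.  239.4  82. ] [495.3 283.4  82. ] [512.4  69.5  60. ]
13.727574287338019
clock: 1.6
ee_pos: [439.9, 122.4, 232.1]
tool_rot: [[-0.207, 0.978, 0.001], [0.978, 0.207, -0.0], [-0.001, 0.0, -1.0]]
wrist_force: [1.6, -0.5, 0.9]
width: 0.0
grip_force: 0.0
```

```bash
python3 -m crank '[[1,0.02,0.05,0,0,0,0],[1,0.04,0.1,0,0,0,0],[1,0.04,0.1,0,0,0,0],[1,0.04,0.1,0,0,0,0]]'
python3 - <<'E'
from h import *
i=env.camera_info("wrist");im=env.get_image("wrist");o=env.observe()
np.save("w1.npy",i,allow_pickle=True)
print(o['ee_pos'],i['eye'],i['orientation'].round(3))
cv2.imwrite("pics/w1.png",im[:,:,::-1])
E
```

```text
clock: 2.1
ee_pos: [479.0, 220.5, 231.4]
tool_rot: [[-0.209, 0.978, -0.001], [0.978, 0.209, -0.001], [-0.0, -0.002, -1.0]]
wrist_force: [0.4, 0.2, -0.1]
width: -0.1
grip_force: 0.0
[479.17313358 219.73277903 231.56221314] [464.67279982 287.59449875 374.04024175] [[ 0.978 -0.201 -0.054]
 [ 0.208  0.942  0.265]
 [-0.003 -0.27   0.963]]
```

View pics/w1.png

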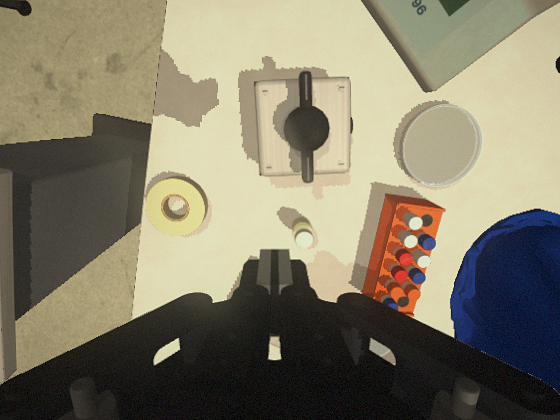

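The wrist view shows the head centre at (307,128), the ear tips at (306,72) and (307,181), and the shut fingertip at (258–290, 250).

Run:
```python
from h import *
i=np.load("w1.npy",allow_pickle=True).item()
print(i['fx'])
f=lambda x,y,z: atz("wrist",(x,y),z,i).round(1)
print("head",f(307,128,86),"ears",f(306,72,82),f(307,181,82))
c=[f(*p,60) for p in((257,83),(349,78),(351,173),(261,175))]
print("box",c,np.mean(c,0))
print("tip",f(258,250,231),f(290,250,231))
```

```text
325.1852670990801
head [493.2 286.   86. ] ears [482.1 330.4  82. ] [504.5 240.3  82. ]
box [array([442. , 315.2,  60. ]), array([522.7, 337. ,  60. ]), array([547.6, 253.4,  60. ]), array([462.3, 233.1,  60. ])] [493.65  284.675  60.   ]
tip [469.3 227.4 231. ] [484.1 230.6 231. ]
```

```bash
python3 -m crank '[[1,0.015,0.045,0,0,0,2],[1,0.015,0.065,-0.05,0,0,2],[1,0.015,0.065,-0.1,0,0,2],[1,0.015,0.065,-0.128,0,0,2],[1,0.015,0.065,-0.128,0,0,2],[1,0.015,0.065,-0.128,0,0,2]]'
```

```text
clock: 2.9
ee_pos: [495.3, 285.4, 105.5]
tool_rot: [[-0.241, 0.971, 0.002], [0.971, 0.241, 0.001], [0.0, 0.002, -1.0]]
wrist_force: [0.8, 0.4, 0.7]
width: 0.1
grip_force: 0.0
```

Over the head at z 105. Press down.

```bash
python3 -m crank '[[1,0,0,-0.008,0,0,0],[1,0,0,-0.012,0,0,0],[1,0,0,-0.015,0,0,0],[1,0,0,-0.018,0,0,0],[1,0,0,-0.02,0,0,0],[1,0,0,-0.02,0,0,0],[1,0,0,-0.02,0,0,0]]'
```

```text
clock: 3.78
ee_pos: [494.9, 285.9, 84.2]
tool_rot: [[-0.242, 0.97, 0.001], [0.97, 0.242, 0.0], [-0.0, 0.001, -1.0]]
wrist_force: [1.6, -1.3, 4.9]
width: -0.3
grip_force: 2.4
```

```bash
python3 -m crank '[[1,0,0,-0.001,0,0,0],[1,0,0,-0.002,0,0,0],[1,0,0,-0.002,0,0,0]]'; python3 -m crank '[[1,0,0,0.01,0,0,0],[1,0,0,0.03,0,0,0],[1,-0.01,-0.03,0.05,0,0,0],[1,-0.02,-0.065,0.09,0,0,0],[1,-0.02,-0.065,0.09,0,0,0],[1,-0.02,-0.065,0.09,0,0,0]]'
python3 - <<'E'
from h import *
i=env.camera_info("wrist");im=env.get_image("wrist");o=env.observe()
np.save("w2.npy",i,allow_pickle=True)
print(o['ee_pos'],i['eye'])
cv2.imwrite("pics/w2.png",im[:,:,::-1])
E
```

```text
clock: 4.15
ee_pos: [495.1, 286.0, 83.2]
tool_rot: [[-0.242, 0.97, 0.002], [0.97, 0.242, -0.0], [-0.0, 0.002, -1.0]]
wrist_force: [0.5, -3.1, 14.1]
width: -0.3
grip_force: 6.9
clock: 4.9
ee_pos: [474.4, 221.2, 172.4]
tool_rot: [[-0.242, 0.97, 0.001], [0.97, 0.242, 0.0], [0.0, 0.001, -1.0]]
wrist_force: [0.3, -0.1, 0.3]
width: 0.0
grip_force: 0.0
[474.18996205 221.45843404 171.87674517] [457.58337047 287.54136125 315.13828775]
```

View pics/w2.png

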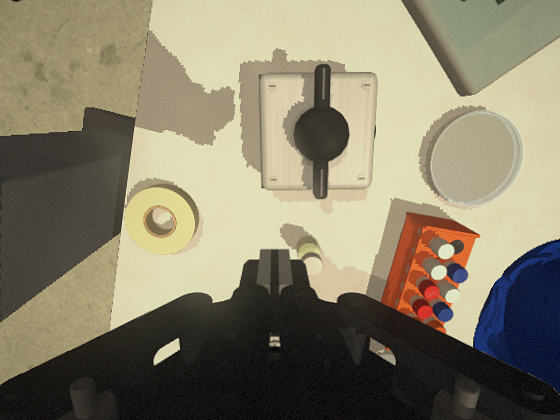

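The end stop was hit at 14 N. The head is at (321,134) and the ear tips at (322,65) and (320,197). I'll check the height from the apparent ear span.

Run:
```python
from h import *
i=np.load("w2.npy",allow_pickle=True).item()
f=lambda x,y,z: atz("wrist",(x,y),z,i)
for z in (74,82):
  a,b=f(322,65,z),f(320,198,z);print(z,a.round(1),b.round(1),np.linalg.norm(a-b),np.degrees(np.arctan2(b[0]-a[0],a[1]-b[1])), f(321,134,z+5).round(1))
c=[f(*p,60) for p in((261,75),(377,74),(375,188),(262,188))]
print("box",np.round(c,1),np.mean(c,0))
i=np.load("w1.npy",allow_pickle=True).item()
for z in (74,82): print(np.linalg.norm(atz("wrist",(306,71),z,i)-atz("wrist",(307,182),z,i)))
```

```text
74 [480.7 330.8  74. ] [505.4 239.7  74. ] 94.43469415246689 15.160130753298166 [492.2 285.7  79. ]
82 [480.  329.4  82. ] [503.9 241.2  82. ] 91.30173024090087 15.160130753298159 [491.  285.8  87. ]
box [[440.5 315.8  60. ]
 [523.1 337.5  60. ]
 [548.9 255.5  60. ]
 [460.9 233.6  60. ]] [493.35394394 285.58968365  60.        ]
97.21693244293097
94.62482861372557
```

Latched: a span of 94.4 mm fits ear height 74. Next, come down beside the left ear on its near side.

```bash
python3 -m crank '[[1,-0.012,0.05,0,0,0,0],[1,-0.012,0.093,0,0,0,0],[1,-0.012,0.093,-0.04,0,0,0],[1,-0.012,0.093,-0.075,0,0,0],[1,-0.012,0.093,-0.095,0,0,0],[1,-0.012,0.093,-0.103,0,0,0],[1,-0.012,0.093,-0.103,0,0,0],[1,-0.012,0.093,-0.103,0,0,0]]'
```

```text
clock: 5.95
ee_pos: [463.1, 314.4, 70.1]
tool_rot: [[-0.242, 0.97, 0.002], [0.97, 0.242, 0.001], [0.001, 0.002, -1.0]]
wrist_force: [-0.6, -1.0, 0.4]
width: 0.0
grip_force: 0.0
```

```bash
python3 -m crank '[[1,0,0,-0.002,0,0,0],[1,0.005,0.001,-0.002,0,0,0],[1,0.0087,0.0023,-0.002,0,0,0],[1,0.0115,0.004,-0.002,0,0,-5],[1,0.0145,0.0056,-0.002,0,0,-10],[1,0.0175,0.0067,-0.002,0,0,-15],[1,0.0208,0.0078,-0.002,0,0,-20],[1,0.0208,0.0078,-0.002,0,0,-20]]'
```

```text
clock: 6.95
ee_pos: [483.3, 321.9, 67.0]
tool_rot: [[0.104, 0.995, -0.0], [0.995, -0.104, 0.0], [-0.0, -0.0, -1.0]]
wrist_force: [-2.4, 0.6, 0.7]
width: 0.2
grip_force: 0.8
```

In contact at about 2.4 N; continue the arc.

```bash
python3 -m crank '[[1,0.0033,0.0006,0,0,0,-5],[1,0.0065,0.0011,0,0,0,-10],[1,0.0092,0.0013,0,0,0,-14],[1,0.0118,0.0012,0,0,0,-18],[1,0.0133,0.001,0,0,0,-20],[1,0.0133,0.001,0,0,0,-20]]'
python3 - <<'E'
from h import *
i=env.camera_info("wrist");im=env.get_image("wrist");np.save("w3.npy",i,allow_pickle=True)
cv2.imwrite("pics/w3.png",im[:,:,::-1])
E
```

```text
clock: 7.7
ee_pos: [496.5, 323.0, 67.1]
tool_rot: [[0.437, 0.9, 0.0], [0.9, -0.437, 0.0], [0.0, -0.0, -1.0]]
wrist_force: [-0.4, 2.4, 0.4]
width: 0.6
grip_force: 1.1
```

View pics/w3.png

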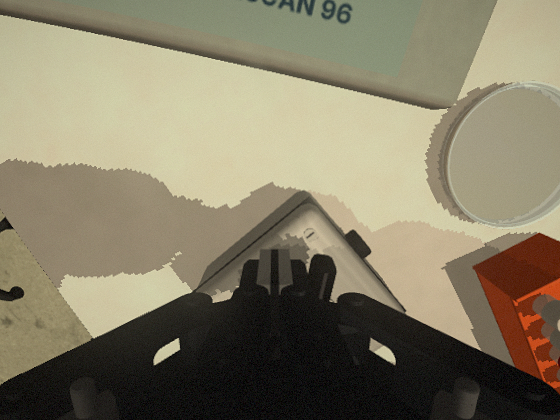

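```bash
python3 -m crank '[[1,0.0033,-0.0004,0,0,0,-5],[1,0.0033,-0.0004,0,0,0,-5],[1,-0.003,0.003,0,0,0,-5],[1,-0.01,0.007,0,0,0,-5],[1,-0.01,0.007,0.03,0,0,-5],[1,-0.01,0.007,0.08,0,0,5],[1,-0.02,-0.04,0.105,0,0,15],[1,-0.022,-0.1,0.105,0,0,25],[1,-0.022,-0.1,0.105,0,0,35],[1,-0.022,-0.1,0.105,0,0,40],[1,-0.022,-0.1,0.105,0,0,40],[1,-0.022,-0.1,0.105,0,0,40]]'
python3 - <<'E'
from h import *
i=env.camera_info("wrist");im=env.get_image("wrist");np.save("w4.npy",i,allow_pickle=True)
print(env.observe()['ee_pos'])
cv2.imwrite("pics/w4.png",im[:,:,::-1])
E
```

```text
clock: 9.25
ee_pos: [474.5, 222.6, 172.0]
tool_rot: [[-0.241, 0.971, 0.0], [0.971, 0.241, -0.0], [-0.0, 0.0, -1.0]]
wrist_force: [-0.2, 0.5, 0.0]
width: 0.0
grip_force: 0.0
[474.48978646 222.73583918 171.9924183 ]
```

View pics/w4.png

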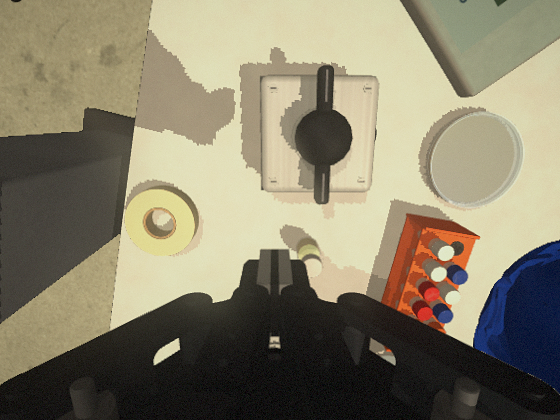

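The ear span is now 139 px against 132, so the head is out, and the box is unmoved. Now look at the reset box.

```bash
python3 -m crank '[[1,0.005,-0.05,0,0,0,0],[1,0.01,-0.11,0,0,0,0],[1,0.015,-0.17,0,0,0,0],[1,0.02,-0.21,0,0,0,0],[1,0.02,-0.21,0,0,0,0],[1,0.02,-0.21,0,0,0,0]]'
python3 - <<'E'
from h import *
i=env.camera_info("wrist");im=env.get_image("wrist");np.save("w5.npy",i,allow_pickle=True)
print(env.observe()['ee_pos'])
cv2.imwrite("pics/w5.png",im[:,:,::-1])
E
```

```text
clock: 10.05
ee_pos: [494.6, 13.6, 172.1]
tool_rot: [[-0.242, 0.97, 0.0], [0.97, 0.242, 0.001], [0.0, 0.0, -1.0]]
wrist_force: [-0.4, 1.1, 0.0]
width: 0.1
grip_force: 0.0
[494.49811489  14.15399758 172.15196597]
```

View pics/w5.png

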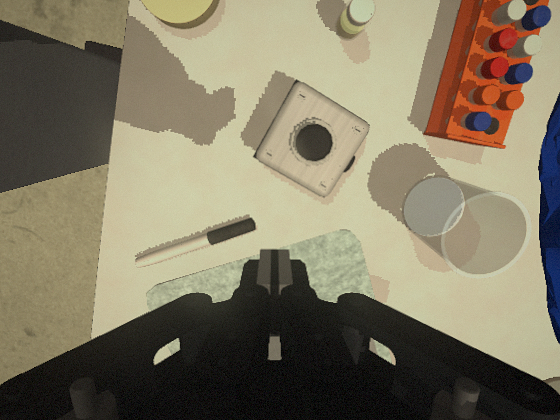

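The reset button is at (314,142), with the box around it. The beaker and marker are clear of the descent.

Run:
```python
from h import *
i=np.load("w5.npy",allow_pickle=True).item()
p=atz("wrist",(314,142),60,i);print(p, p-env.observe()['ee_pos'])
```

```text
[511.39048079  70.93806512  60.        ] [  16.89236589   56.78406753 -112.15196597]
```

```bash
python3 -m crank '[[1,0.01,0.035,0,0,0,0],[1,0.017,0.057,-0.03,0,0,0],[1,0.017,0.057,-0.07,0,0,0],[1,0.017,0.057,-0.095,0,0,0],[1,0.017,0.057,-0.105,0,0,0],[1,0.017,0.057,-0.105,0,0,0],[1,0.017,0.057,-0.105,0,0,0]]'; python3 -m crank '[[1,0,0,-0.004,0,0,0],[1,0,0,-0.007,0,0,0],[1,0,0,-0.01,0,0,0],[1,0,0,-0.012,0,0,0],[1,0,0,-0.013,0,0,0],[1,0,0,-0.013,0,0,0],[1,0,0,-0.013,0,0,0]]'
```

```text
clock: 10.98
ee_pos: [512.3, 70.2, 68.1]
tool_rot: [[-0.242, 0.97, 0.002], [0.97, 0.242, 0.0], [-0.0, 0.002, -1.0]]
wrist_force: [-0.1, -0.0, 0.8]
width: 0.1
grip_force: 0.0
clock: 11.85
ee_pos: [511.8, 69.6, 54.2]
tool_rot: [[-0.242, 0.97, 0.0], [0.97, 0.242, -0.0], [-0.0, 0.0, -1.0]]
wrist_force: [1.1, -2.7, 3.2]
width: -0.0
grip_force: 1.7
```

```bash
python3 -m crank '[[1,0,0,-0.001,0,0,0],[1,0,0,-0.002,0,0,0],[1,0,0,-0.002,0,0,0]]'; python3 -m crank '[[1,0,0,0.01,0,0,0],[1,0,0,0.04,0,0,0],[1,0,0,0.08,0,0,0],[1,-0.017,-0.057,0.12,0,0,0],[1,-0.017,-0.057,0.12,0,0,0],[1,-0.017,-0.057,0.12,0,0,0]]'
python3 - <<'E'
from h import *
cv2.imwrite("pics/w6.png",env.get_image("wrist")[:,:,::-1])
E
```

```text
clock: 12.22
ee_pos: [512.0, 69.6, 53.7]
tool_rot: [[-0.242, 0.97, 0.001], [0.97, 0.242, -0.001], [-0.002, 0.001, -1.0]]
wrist_force: [-5.6, -2.6, 22.5]
width: 0.3
grip_force: 11.7
clock: 12.98
ee_pos: [494.4, 12.2, 172.0]
tool_rot: [[-0.24, 0.971, 0.0], [0.971, 0.24, -0.0], [-0.0, 0.0, -1.0]]
wrist_force: [0.1, -0.5, 0.5]
width: 0.0
grip_force: 0.0
```

View pics/w6.png

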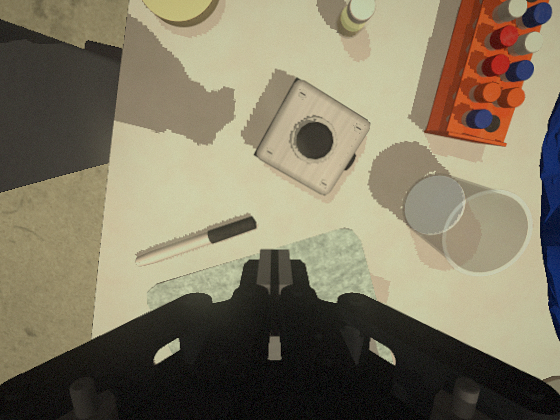

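The reset button hit its stop at 22 N and came back out. Nothing moved: the button is at (315,140), and the box and bystanders are where they were.

```bash
python3 -c "
from cell import env
print(env.job_done())"
```

```text
the job is handed in; nothing more can be done
None
```

The job is handed in at about 13 s: the stop head was pushed in and stayed latched by itself, an ear was pushed clockwise until the head came out, then the reset button was pressed to its stop and let go, and the pictures showed no box or bystander moved.

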